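# Set a plate on edge for inspection and hold the reflector flap at its index

## Task

Take the small slotted metal plate from its rest and stand it upright on one of its narrow edges in the middle of the round stage of the inspection fixture, and let go of it. Then swing up the hinged white reflector flap (it has a grip bar on its free edge) until its pointer lines up with the index arm beside it, and finish while still holding it there with the fingers for the picture: the flap falls shut if it is let go. Do not move the index arm or touch the standing plate again, and leave the other things on the table where they are.

Things in the scene. Friction and masses are not known exactly. Their poses are not given: they have to be found in the camera images.
- plate: grey aluminium shim plate with a slot, 28 x 40 x 8 mm, about 30 g; at the start it lies flat on the parts rest. Origin: centre of its underside; x along the 28 mm width, y along the 40 mm length, z through the 8 mm thickness (up at the start)
- plate_mid (a point): the middle of the plate (4 mm above its underside as it lies); axes as plate. It stands 20 mm above the surface when the plate stands on a 28 mm end edge, 14 mm on a 40 mm side edge
- rest: fixed parts rest: a black rail 14 mm wide (x), 34 mm long (y), top at 30 mm above the table, on a foot plate 50 x 60 x 4 mm. The plate lies on the rail lengthwise, so about 7 mm of it overhangs on each long side and fingers can reach past it. Origin: centre of the foot's underside. A tall grey bench instrument stands behind it (world x 0.57 to 0.85, y -0.04 to 0.32, 0.25 m high): keep wrist and gripper clear of it
- fixture: fixed inspection fixture: aluminium base 300 (x) x 200 (y) x 10 mm that spans x -170..130 mm, y -115..85 mm about its origin, which lies on the table. Stage at the end nearer the robot, flap hinge at the far end. x points from the stage to the hinge, z up. On its right side (y = -100 mm) stands a thin graduated quadrant up to about 185 mm high
- stage (a point): centre of the top of the black round stage, 70 mm diameter, 16 mm above the table; axes as the fixture's
- hinge (a point): middle of the flap's hinge axis, 55 mm above the table, 230 mm behind the stage centre (fixture +x); axes as the fixture's, the hinge axis is y
- flap (a joint): angle of the flap in rad: 0 = level (closed, free edge towards the stage), grows as the free edge swings up and away from the robot, stop at 1.4. No friction: it falls shut. Flap about 0.15 kg; white panel 116 mm wide, from 7 to 95 mm from the hinge, 5 mm thick
- bar (a point): middle of the flap's round steel grip bar (10 mm diameter, 72 mm long, parallel to the hinge). In the flap at angle 0 it lies 135 mm from the hinge towards the stage and 25 mm above the hinge; it is carried by two thin arms at its ends, 36 mm either side, with free space below and beside it. Closed, it is 80 mm above the table and 95 mm from the stage centre (fixture +x), so a tool over the stage should not lean its wrist that way
- flap_pointer (a point): tip of the flap's thin pointer, on the side of the quadrant: 120 mm from the hinge axis, in the plane of the panel; turns with the flap
- index (a joint): angle of the index arm in rad, on the same axis and with the same zero and direction as flap (the two are lined up when equal). Set between 0.6 and 1.0; stiff, stays where it is
- index_tip (a point): tip of the dark steel index arm, 120 mm from the hinge axis, 13 mm beside the path of the flap's pointer; its axes turn with the arm (x along the arm towards the hinge, z square to it in the direction of opening)
- housing: bystander: ivory connector housing, 16 x 43 x 17 mm, origin centre of underside
- key: bystander: black L-shaped hex key lying flat, 35 x 90 x 8 mm, origin centre of underside
- fitting: bystander: elbow air fitting, 28 x 38 x 14 mm, origin centre of underside

How it is judged:
On the way:
1. the plate stands upright on a narrow edge on the stage, let go, while the flap is still down (angle between plate's own z axis and vertical between 1.42 and 1.72 rad and horizontal distance between plate_mid and stage below 0.02 m and z of plate_mid in the frame of stage between 0.01 and 0.0235 m and linear speed of plate below 0.02 m/s and contact force between each of the arm, the fingers and plate below 0.05 N and value of joint flap below 0.15 rad), for 0.3 s.
At the end, for the whole second after the job is handed in: The plate stands on a narrow edge (within about 8 degrees of upright), its middle within 20 mm of the stage centre, untouched and still; the flap is held still by the fingers with its pointer tip within 8 mm (about 4 degrees) of the index arm's line (angle between plate's own z axis and vertical between 1.42 and 1.72 rad and horizontal distance between plate_mid and stage below 0.02 m and z of plate_mid in the frame of stage between 0.01 and 0.0235 m and linear speed of plate below 0.02 m/s and contact force between each of the arm, the fingers and plate below 0.05 N and z of flap_pointer in the frame of index_tip between -0.008 and 0.008 m and velocity of joint flap between -0.05 and 0.05 rad/s and contact force between the fingers and flap above 0.3 N and contact force between plate and flap below 0.05 N); the arm keeps its last pose, push and grip.
It fails at once if another thing on the table was moved more than 30 mm (distance of any of housing, key, fitting from where it was at the start of the episode above 0.03 m).
It fails at once if the index arm was moved (distance of index_tip from where it was at the start of the episode above 0.008 m).
It fails at once if the plate was touched again once the flap was being raised (value of joint flap above 0.3 rad and contact force between any of the arm, the fingers and plate above 0.3 N).
It also fails if it takes over 51 s, if anything falls off the work surface, if the arm or the gripper's body presses on something with over 40 N, if the wrist force passes 120 N, or if a joint passes its speed limit or range.

## Robot

A 6-joint arm with a two-finger parallel gripper is mounted at the origin on a cart in front of the work surface, level with it; the furniture and walls round the work are solid. World frame = base frame: x ahead of the robot, y to its left, z up, the work surface at z = 0. Lengths are in m, angles in rad, forces in N, time in s.
With the tool pointing down it reaches from about 0.25 to 0.8 m from the base axis. Payload 3.9 kg.
Tool frame: the origin (TCP) lies midway between the tips of the shut fingers; the grasp point (between the pads) lies bot.grip_point_offset behind it (bot.grip_point_offset is the distance from the TCP to the grasp point, in m); z points along the fingers, y is the line along which they close (so a half turn about z gives the same grasp; the last joint's range is limited). The gripper opens to 85 mm and grips with 20 to 120 N. Pads are 22 mm wide; open, the fingers measure 114 mm over their backs; the gripper's body (76 mm by 85 mm) begins 54 mm behind the grasp point. The pads swing forward as they close: fully open they stand 13 mm farther back than shut.
Start: joints at [1.113, 0.26, -0.138, 1.173, 0, 1.571], TCP at [0.232, 0.471, 0.231] pointing down, gripper open.
Joint ranges: [-2.78, 2.78], [-0.83, 1.72], [-1.28, 1.37], [-1.9, 2.12], [-1.57, 1.48], [-3.14, 3.14]. Speed limits (rad/s): [2.57, 2.57, 3.14, 3.14, 3.14, 3.14].

## Interface

Orientations are given as a unit quaternion [x, y, z, w].
In Python, from cell import bot gives the robot as it stands.
- The arm moves only by the tool send_rows, never from a script. Its argument "motion" is a list of rows, each a list of 3 entries, a list of its own where there are three numbers: the shift along the tool's x, y, z in mm, then the turn, a rotation vector about the tool's x, y, z in rad, then the finger opening in mm, from 0 to 85.4. In form: [[[tx, ty, tz], [rx, ry, rz], grip], ...]. A call has 1 to 20 rows; each row is the pose to reach, as a shift and turn from the pose commanded when the call began, along the tool's axes at that moment; what a row does not reach only later rows make up. A row lasts 1/8 s, in which the tool goes at most 62.5 mm and 10.7 degrees, less where a joint would pass 70% of its speed; a pose out of reach is approached as far as the arm can. A call with a gripper value outside its range is refused whole. The fingers move at their own pace and stop on an object; "force" is the grip in N (left out, the last holds). Time passes only in rows, so rows that repeat a pose let the fingers close. It gives the time, the measured TCP pose, the force, the opening and the grip force at its end, in the units of the state.
- bot.get_state(): the state, without advancing time (a new reading comes with each control period).
- bot.read_camera(name): name is "scene" or "top" or "wrist"; returns a dict with "frame" (420x560x3 uint8, red, green, blue), "fx", "fy", "cx", "cy" (pixels), "position" and "attitude" of the camera in the world; the wrist camera has in their place "hand_eye" (4x4, takes a point from camera to tool coordinates, whose origin is the TCP and whose axes are the flange's). Camera axes: x right, y down, z forward; pixel columns grow to the right and rows downward; lengths in m; the calibration is good to about 2 mm. A picture is of the moment at which its call begins: read the wrist's pose just before it. There is no depth.
- bot.hand_in(): hands the job in; it is judged then, once.
Trained networks look in the newest picture that a camera, given by its name, has taken for a name from the list of things; names that differ only in an ending like _2 or _b are one class to them, and where a whole thing is asked for, a point or a joint stands for the part that bears it (a point fixed in the world has none). Each returns a list of dicts, best first, with "p" (0 to 1); they miss things now and then, are a little off and sometimes report something else, mostly with a low value. They report only what shows in the picture. A call takes as long as a camera call.
- bot.spot_in(name, camera): "xyz" ([x, y, z] in m, in world coordinates, good to about 4 mm: the middle of the surface that is visible of it).
- bot.silhouettes(name, camera): "region" (420x560 bool, what is visible of it).
- bot.place_of(name, camera): "xyz" ([x, y, z] in m, in world coordinates, good to about 4 mm: a listed point, or the origin of a listed thing).
The state is a dict: "t": time; "qpos": joint angles; "joint_vel": joint speeds; "effort": joint torques, N m; "ee_pos": TCP position; "tcp_rot": TCP orientation; "ft_force": force on the tool from outside, world axes, zero at the start; "ft_torque": the same for the moment, N m; "opening": finger opening in m; "finger_force": force on a finger pad.
Only numpy, scipy, OpenCV 4.12 (cv2) and the standard library are available. Lean on these libraries where they do the work, as an engineer would, in place of code of your own. Each camera call takes 0.05 s, during which the arm holds its last target. There are 200 camera calls.

## Working session

There is one attempt and no reset: what is moved stays moved. The work goes in short steps, Python scripts to look and compute and a tool call to move; the robot and the scene stay as the last step left them, time stands still between calls to the robot, and variables do not carry over. Pictures are saved under pics/ and viewed, at most 10 in all, crops included, and the job is handed in when it is done.

Besides the shell and the picture viewer there is one more tool, called after "Call:" by a JSON object that holds its "api" and its "payload", one argument or row to a line. send_rows: Moves the arm, as the interface text tells. Its arguments: {"type":"object","properties":{"motion":{"type":"array","items":{"type":"array"}},"force":{"type":"number"}},"required":["motion"]}

```bash
mkdir -p pics; ls
cat > h.py <<'E'
import numpy as np, cv2
from scipy.spatial.transform import Rotation as R
from cell import bot
def save(cam,fn):
    c=bot.read_camera(cam); cv2.imwrite(fn,c["frame"][:,:,::-1]); return c
E
python3 - <<'E'
from h import *
s=bot.get_state()
for k,v in s.items(): print(k,np.round(v,4))
print(bot.grip_point_offset)
for cam in ["scene","top"]:
    c=save(cam,f"pics/{cam}0.png"); print(cam,c["fx"],c["cx"],c["cy"],np.round(c["position"],3),np.round(c["attitude"],4))
    for n in ["plate_mid","plate","rest","stage","hinge","bar","flap_pointer","index_tip","fixture","housing","key","fitting"]:
        print(n,[(np.round(d["xyz"],3),round(d["p"],2)) for d in bot.place_of(n,cam)[:2]])
c=bot.read_camera("wrist");print(np.round(c["hand_eye"],4),c["fx"])
i=np.hstack([cv2.imread("pics/scene0.png"),cv2.imread("pics/top0.png")]);cv2.imwrite("pics/a.png",cv2.resize(i,(800,300),interpolation=cv2.INTER_AREA))
E
```

```text
pics
t 0.0
qpos [ 1.113   0.2607 -0.1394  1.1727  0.      1.5708]
joint_vel [-0.0019 -0.0002 -0.0016 -0.0006  0.0001  0.0005]
effort [ 2.70000e-03 -4.05675e+01  2.53925e+01  1.86000e-02  1.00000e-04
 -0.00000e+00]
ee_pos [0.2317 0.4703 0.2304]
tcp_rot [ 2.269e-01  9.739e-01 -1.000e-03 -2.000e-04]
ft_force [ 0.7111 -0.029   0.7235]
ft_torque [-0.024  -0.0025 -0.002 ]
finger_force 0.0
opening 0.0857
0.0187
scene 421.4203779371971 285.49212126418826 211.61847183382253 [-0.326 -0.418  0.529] [ 0.7053 -0.4634  0.2857 -0.4541]
plate_mid [(array([0.429, 0.086, 0.039]), 0.63)]
plate [(array([0.425, 0.088, 0.031]), 0.65)]
rest [(array([ 0.425,  0.086, -0.001]), 0.82)]
stage [(array([ 0.449, -0.242,  0.02 ]), 0.7)]
hinge [(array([ 0.678, -0.28 ,  0.054]), 0.69), (array([0.427, 0.085, 0.   ]), 0.58)]
bar [(array([ 0.542, -0.253,  0.08 ]), 0.6)]
flap_pointer [(array([ 0.541, -0.328,  0.056]), 0.97)]
index_tip [(array([ 0.559, -0.348,  0.124]), 0.44), (array([0.433, 0.086, 0.039]), 0.44)]
fixture [(array([ 0.575, -0.267,  0.003]), 0.82), (array([ 0.425,  0.085, -0.001]), 0.51)]
housing [(array([ 
[... 442 characters left out ...]
.242,  0.016]), 0.73)]
hinge [(array([ 0.673, -0.284,  0.053]), 0.55)]
bar [(array([ 0.54 , -0.259,  0.081]), 0.8), (array([ 0.538, -0.332,  0.059]), 0.16)]
flap_pointer [(array([ 0.538, -0.331,  0.056]), 0.63)]
index_tip [(array([ 0.556, -0.347,  0.13 ]), 0.6)]
fixture [(array([ 0.576, -0.261, -0.001]), 0.9)]
housing [(array([ 0.537, -0.332,  0.056]), 0.7), (array([ 0.392, -0.002,  0.002]), 0.42)]
key [(array([ 0.523, -0.002,  0.004]), 0.48)]
fitting [(array([0.474, 0.311, 0.   ]), 0.4)]
[[ 1.000e-04 -9.515e-01 -3.078e-01  7.970e-02]
 [ 1.000e+00  0.000e+00  3.000e-04  5.000e-04]
 [-3.000e-04 -3.078e-01  9.515e-01 -1.431e-01]
 [ 0.000e+00  0.000e+00  0.000e+00  1.000e+00]] 297.6262801612323
```

Run:
```python
from h import *
# yaw of plate in top camera + fixture yaw
c=bot.read_camera("top"); Rm=R.from_quat(c["attitude"]).as_matrix(); p=np.array(c["position"])
def px2w(u,v,z):
    d=Rm@np.array([(u-c["cx"])/c["fx"],(v-c["cy"])/c["fy"],1]); return p+d*(z-p[2])/d[2]
for n,z in [("plate",.038),("stage",.016),("bar",.08),("rest",.03)]:
    for d in bot.silhouettes(n,"top")[:1]:
        m=d["region"].astype(np.uint8); v,u=np.nonzero(m)
        w=np.array([px2w(a,b,z)[:2] for a,b in zip(u,v)]).astype(np.float32)
        print(n,d["p"],len(u),cv2.minAreaRect(w), w.mean(0))
img=cv2.imread("pics/top0.png"); t=cv2.resize(img,(800,600)); cv2.imwrite("pics/t.png",t)
```

```text
plate 0.57 177 ((0.4259512722492218, 0.08255675435066223), (0.027408074587583542, 0.04094458371400833), 12.387680053710938) [0.42603892 0.0824803 ]
stage 0.8 9571 ((0.5542283654212952, -0.29806041717529297), (0.2489074021577835, 0.3171626031398773), 78.51380157470703) [ 0.5513496  -0.27982828]
bar 0.84 2050 ((0.6029626131057739, -0.26627010107040405), (0.11575933545827866, 0.13823829591274261), 78.6746597290039) [ 0.6137776  -0.26840177]
rest 0.8 296 ((0.4246305227279663, 0.08203409612178802), (0.04857649281620979, 0.05925960838794708), 8.85540771484375) [0.42286173 0.08153637]
```

View pics/a.png

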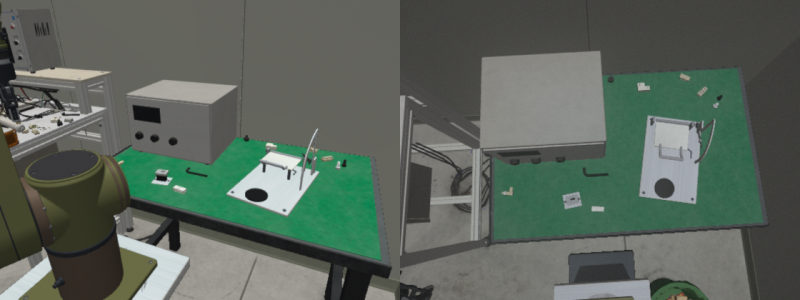

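View pics/t.png

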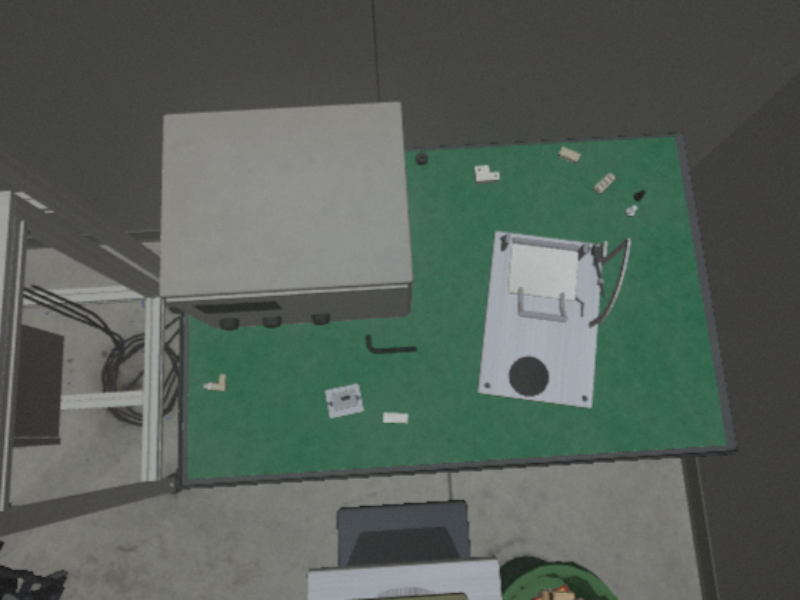

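The top view shows the plate on its rest at (344,401), the stage at (530,376), the bar at (542,305), and the quadrant on the right at about (615,290). I plan to grip the plate with the tool leaning 45° sideways, then roll it 90° about the closing axis to stand it on a 28 mm edge.

```bash
cat >> h.py <<'E'
def goto(g,Rt,off=None,show=True):
    """g: grasp point target (world), Rt: tool matrix -> shift mm, rotvec from present pose"""
    off=bot.grip_point_offset if off is None else off
    s=bot.get_state(); R0=R.from_quat(s["tcp_rot"]).as_matrix(); p0=np.array(s["ee_pos"])
    t=np.array(g)+off*Rt[:,2]
    print("t",s["t"],"shift",np.round(R0.T@(t-p0)*1000,1),"rv",np.round(R.from_matrix(R0.T@Rt).as_rotvec(),3),"target",np.round(t,3))
def tool(y,lean):
    """tool y at world azimuth y (deg); tool z = down leaning its tip toward left of y by lean deg"""
    a=np.radians(y); b=np.radians(lean)
    Y=np.array([np.cos(a),np.sin(a),0]); L=np.array([-np.sin(a),np.cos(a),0])
    Z=np.sin(b)*L-np.cos(b)*np.array([0,0,1]); return np.c_[np.cross(Y,Z),Y,Z]
def wrist(fn=None):
    s=bot.get_state(); c=bot.read_camera("wrist")
    if fn: cv2.imwrite(fn,c["frame"][:,:,::-1])
    T=np.eye(4); T[:3,:3]=R.from_quat(s["tcp_rot"]).as_matrix(); T[:3,3]=s["ee_pos"]; return c,T@c["hand_eye"]
def px2w(c,T,u,v,z):
    d=T[:3,:3]@np.array([(u-c["cx"])/c["fx"],(v-c["cy"])/c["fy"],1]); return T[:3,3]+d*(z-T[2,3])/d[2]
E
python3 - <<'E'
from h import *
Rt=tool(11,45); v=np.array([-np.sin(.19),np.cos(.19),0])
g=np.array([.426,.083,.034])-.008*v
goto(g-.1*Rt[:,2],Rt)
E
```

```text
t 1.6 shift [-385.1 -314.4  139.8] rv [-0.361  0.728  0.872] target [0.438 0.019 0.091]
```

Call:
{"api": "send_rows", "payload": {
  "motion": [
    [[-385,-314,140],[-0.361,0.728,0.872],60],
    [[-385,-314,140],[-0.361,0.728,0.872],60],
    [[-385,-314,140],[-0.361,0.728,0.872],60],
    [[-385,-314,140],[-0.361,0.728,0.872],60],
    [[-385,-314,140],[-0.361,0.728,0.872],60],
    [[-385,-314,140],[-0.361,0.728,0.872],60],
    [[-385,-314,140],[-0.361,0.728,0.872],60],
    [[-385,-314,140],[-0.361,0.728,0.872],60],
    [[-385,-314,140],[-0.361,0.728,0.872],60],
    [[-385,-314,140],[-0.361,0.728,0.872],60],
    [[-385,-314,140],[-0.361,0.728,0.872],60],
    [[-385,-314,140],[-0.361,0.728,0.872],60],
    [[-385,-314,140],[-0.361,0.728,0.872],60],
    [[-385,-314,140],[-0.361,0.728,0.872],60]
  ]
}}

```text
t: 3.35
ee_pos: [0.4384, 0.0197, 0.0917]
tcp_rot: [0.587, 0.713, 0.243, -0.295]
ft_force: [-0.2, -0.6, -0.0]
opening: 0.0597
finger_force: 0.0
```

Run:
```python
from h import *
print(np.round(bot.get_state()["qpos"],3))
c,T=wrist("pics/w1.png")
for n in ["plate","plate_mid","rest"]:
    print(n,[(np.round(d["xyz"],4),round(d["p"],2)) for d in bot.place_of(n,"wrist")[:2]])
for d in bot.silhouettes("plate","wrist")[:1]:
    v,u=np.nonzero(d["region"]); w=np.array([px2w(c,T,a,b,.038)[:2] for a,b in zip(u,v)]).astype(np.float32)
    print(len(u),d["p"],cv2.minAreaRect(w),w.mean(0))
```

```text
[-0.398  0.563 -0.369  1.146  0.627  0.812]
plate [(array([0.4235, 0.0812, 0.0313]), 0.57)]
plate_mid [(array([0.4292, 0.0813, 0.0353]), 0.58)]
rest [(array([0.4267, 0.0804, 0.0008]), 0.69)]
1676 0.67 ((0.4258352220058441, 0.08252595365047455), (0.028745146468281746, 0.04387003928422928), 9.487311363220215) [0.42616594 0.08218504]
```

View pics/w1.png

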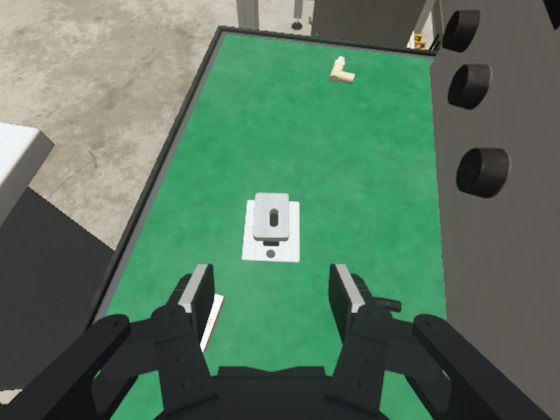

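The wrist view shows the plate at (271,216), centred between the open fingers, so I'll advance and grip.

Run:
```python
from h import *
Rt=tool(10,45); a=np.radians(10); v=np.array([-np.sin(a),np.cos(a),0])
g=np.array([.426,.082,.034])-.008*v
goto(g,Rt)
```

```text
t 3.6 shift [-0.8 -0.3 98.9] rv [-0.012  0.     0.012] target [0.425 0.087 0.021]
```

Call:
{"api": "send_rows", "payload": {
  "motion": [
    [[0,0,35],[-0.012,0,0.012],50],
    [[0,0,65],[-0.012,0,0.012],50],
    [[-1,0,85],[-0.012,0,0.012],50],
    [[-1,0,99],[-0.012,0,0.012],50],
    [[-1,0,99],[-0.012,0,0.012],50],
    [[-1,0,99],[-0.012,0,0.012],50],
    [[-1,0,99],[-0.012,0,0.012],20],
    [[-1,0,99],[-0.012,0,0.012],20],
    [[-1,0,99],[-0.012,0,0.012],20],
    [[-1,0,99],[-0.012,0,0.012],20],
    [[-1,0,99],[-0.012,0,0.012],20],
    [[-1,0,99],[-0.012,0,0.012],20]
  ],
  "force": 40
}}

```text
t: 5.1
ee_pos: [0.426, 0.0869, 0.021]
tcp_rot: [0.594, 0.708, 0.246, -0.293]
ft_force: [0.3, -2.8, 5.3]
opening: 0.0274
finger_force: 39.9
```

Call:
{"api": "send_rows", "payload": {
  "motion": [
    [[20,0,-20],[0,0,0],20],
    [[45,0,-45],[0,0,0],20],
    [[71,0,-71],[0,0,0],20],
    [[71,0,-71],[0,0,0],20],
    [[71,0,-71],[0,0,0],20]
  ]
}}

```text
t: 5.72
ee_pos: [0.4249, 0.0872, 0.1203]
tcp_rot: [0.594, 0.708, 0.245, -0.293]
ft_force: [0.2, 0.5, -0.4]
opening: 0.027
finger_force: 39.5
```

```bash
cat >> h.py <<'E'
# plate centre in tool coords from grasp moment
Rg=R.from_quat([0.594,0.708,0.246,-0.293]).as_matrix(); pg=np.array([.426,.0869,.021])
PC=Rg.T@(np.array([.426,.082,.034])-pg); PC[1]=0
E
python3 - <<'E'
from h import *
print("PC",np.round(PC,4))
c=bot.read_camera("top"); T=np.eye(4);T[:3,:3]=R.from_quat(c["attitude"]).as_matrix();T[:3,3]=c["position"]
g=c["frame"].max(2); m=(g<50).astype(np.uint8)
n,l,st,ce=cv2.connectedComponentsWithStats(m)
for i in range(1,n):
    w=px2w(c,T,*ce[i],.016)
    if abs(w[0]-.45)<.04 and abs(w[1]+.242)<.04: print(st[i],w)
Rt=tool(-15,-45); tgt=np.array([.450,-.242,.016+.020+.06])-Rt@PC
goto(tgt,Rt,0)
E
```

```text
PC [ 0.0058  0.     -0.0126]
t 5.775 shift [-261.2  -37.9 -220.3] rv [-0.002 -1.543  0.485] target [ 0.447 -0.255  0.091]
```

Call:
{"api": "send_rows", "payload": {
  "motion": [
    [[-261,-38,-220],[0,-1.543,0.485],20],
    [[-261,-38,-220],[0,-1.543,0.485],20],
    [[-261,-38,-220],[0,-1.543,0.485],20],
    [[-261,-38,-220],[0,-1.543,0.485],20],
    [[-261,-38,-220],[0,-1.543,0.485],20],
    [[-261,-38,-220],[0,-1.543,0.485],20],
    [[-261,-38,-220],[0,-1.543,0.485],20],
    [[-261,-38,-220],[0,-1.543,0.485],20],
    [[-261,-38,-220],[0,-1.543,0.485],20],
    [[-261,-38,-220],[0,-1.543,0.485],20],
    [[-261,-38,-220],[0,-1.543,0.485],20],
    [[-261,-38,-220],[0,-1.543,0.485],20],
    [[-261,-38,-220],[0,-1.543,0.485],20],
    [[-261,-38,-220],[0,-1.543,0.485],20]
  ]
}}

```text
t: 7.52
ee_pos: [0.4471, -0.2549, 0.0925]
tcp_rot: [0.734, 0.562, -0.303, 0.233]
ft_force: [-0.2, -0.8, -0.8]
opening: 0.0274
finger_force: 39.5
```

Run:
```python
from h import *
s=bot.get_state();print(np.round(s["qpos"],3))
for cam in ["wrist","scene"]:
    c,T=(wrist("pics/w2.png") if cam=="wrist" else (save("scene","pics/s2.png"),0))
    for n in ["plate","plate_mid","stage","bar","index_tip","hinge"]:
        print(cam,n,[(np.round(d["xyz"],4),round(d["p"],2)) for d in bot.place_of(n,cam)[:2]])
Rt=tool(-15,-45); tgt=np.array([.450,-.242,.016+.020])-Rt@PC
print("exp plate",np.array(s["ee_pos"])+R.from_quat(s["tcp_rot"]).as_matrix()@PC)
goto(tgt,Rt,0)
a=cv2.imread("pics/w2.png");b=cv2.imread("pics/s2.png")
b=cv2.resize(b[200:305,330:470],(560,420),interpolation=cv2.INTER_CUBIC)
cv2.imwrite("pics/c2.png",cv2.resize(np.hstack([a,b]),(800,300)))
```

```text
[-0.072  0.479 -0.49   0.79  -0.767  1.839]
wrist plate [(array([ 0.4502, -0.2488,  0.1001]), 0.63)]
wrist plate_mid [(array([ 0.4528, -0.245 ,  0.0977]), 0.63)]
wrist stage [(array([ 0.4463, -0.2363,  0.0123]), 0.85)]
wrist bar [(array([ 0.5389, -0.2575,  0.0797]), 0.56)]
wrist index_tip [(array([ 0.5568, -0.3435,  0.1255]), 0.69)]
wrist hinge []
scene plate [(array([ 0.4469, -0.2433,  0.0954]), 0.41)]
scene plate_mid [(array([ 0.4563, -0.2417,  0.0989]), 0.47)]
scene stage [(array([ 0.4505, -0.2411,  0.0192]), 0.73)]
scene bar [(array([ 0.5416, -0.2551,  0.0807]), 0.93)]
scene index_tip [(array([ 0.559 , -0.3515,  0.127 ]), 0.41)]
scene hinge [(array([ 0.6752, -0.2828,  0.0561]), 0.62), (array([ 0.5424, -0.3302,  0.0537]), 0.37)]
exp plate [ 0.45050494 -0.24231805  0.09735165]
t 8.225 shift [42.8 -0.5 43.2] rv [-0.001 -0.    -0.   ] target [ 0.447 -0.255  0.031]
```

View pics/c2.png

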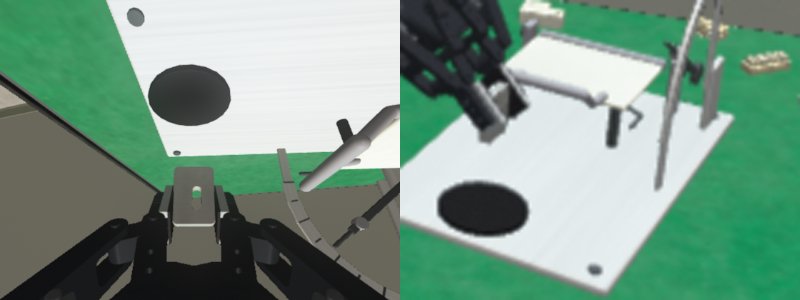

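Call:
{"api": "send_rows", "payload": {
  "motion": [
    [[15,0,15],[0,0,0],20],
    [[30,0,30],[0,0,0],20],
    [[38,0,38],[0,0,0],20],
    [[40,0,40],[0,0,0],20],
    [[41,0,41],[0,0,0],20],
    [[41,0,41],[0,0,0],20]
  ]
}}

```text
t: 8.98
ee_pos: [0.4475, -0.2545, 0.0345]
tcp_rot: [0.733, 0.562, -0.303, 0.233]
ft_force: [-0.2, -0.5, -0.5]
opening: 0.0272
finger_force: 39.5
```

Run:
```python
from h import *
s=bot.get_state();print(np.round(s["ft_force"],2), "plate", np.array(s["ee_pos"])+R.from_quat(s["tcp_rot"]).as_matrix()@PC)
z=R.from_quat(s["tcp_rot"]).as_matrix()[:,2]; print("lean now",np.degrees(np.arccos(-z[2])),"at grasp",np.degrees(np.arccos(-Rg[2,2])))
c,T=wrist("pics/w3.png")
for n in ["plate_mid","stage"]:
    for cam in ["wrist","scene","top"]:
        if n=="plate_mid" and cam!="wrist": bot.read_camera(cam)
        print(cam,n,[(np.round(d["xyz"],4),round(d["p"],2)) for d in bot.place_of(n,cam)[:1]])
```

```text
[-0.22 -0.48 -0.53] plate [ 0.45089459 -0.24190631  0.03932761]
lean now 44.982172960549676 at grasp 44.975745070695694
wrist plate_mid [(array([ 0.4549, -0.2427,  0.0398]), 0.86)]
scene plate_mid [(array([ 0.4558, -0.2355,  0.0439]), 0.61)]
top plate_mid [(array([ 0.4503, -0.2409,  0.0373]), 0.45)]
wrist stage [(array([ 0.4463, -0.2368,  0.0124]), 0.68)]
scene stage [(array([ 0.4463, -0.2407,  0.0176]), 0.91)]
top stage [(array([ 0.4476, -0.2438,  0.0193]), 0.82)]
```

View pics/w3.png

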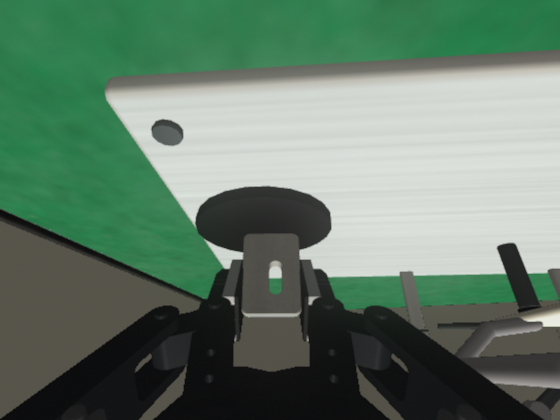

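Call:
{"api": "send_rows", "payload": {
  "motion": [
    [[1,-3.5,-1],[0,0,0],20],
    [[1,-3.5,-1],[0,0,0],20],
    [[2,-3.5,0],[0,0,0],20],
    [[2.5,-3.5,0.5],[0,0,0],20],
    [[2.8,-3.5,0.8],[0,0,0],20],
    [[3,-3.5,1],[0,0,0],20],
    [[3,-3.5,1],[0,0,0],20]
  ]
}}

```text
t: 10.3
ee_pos: [0.4442, -0.2523, 0.0327]
tcp_rot: [0.732, 0.562, -0.304, 0.234]
ft_force: [-2.4, 6.0, 10.5]
opening: 0.027
finger_force: 40.8
```

Call:
{"api": "send_rows", "payload": {
  "motion": [
    [[-0.5,0,-0.5],[0,0,0],20],
    [[-0.5,0,-0.5],[0,0,0],20],
    [[-0.5,0,-0.5],[0,0,0],20]
  ]
}}

```text
t: 10.68
ee_pos: [0.4442, -0.2523, 0.0327]
tcp_rot: [0.733, 0.562, -0.304, 0.233]
ft_force: [-1.1, 3.2, 8.0]
opening: 0.0275
finger_force: 40.3
```

Call:
{"api": "send_rows", "payload": {
  "motion": [
    [[-0.6,0,-0.6],[0,0,0],20],
    [[-0.6,0,-0.6],[0,0,0],20],
    [[-0.6,0,-0.6],[0,0,0],20]
  ]
}}

```text
t: 11.05
ee_pos: [0.4443, -0.2521, 0.0327]
tcp_rot: [0.733, 0.562, -0.304, 0.233]
ft_force: [0.1, 1.1, 2.7]
opening: 0.0271
finger_force: 39.8
```

Run:
```python
from h import *
c,T=wrist("pics/w4.png")
# plate tilt: vertical long edges vs stage seen from scene camera
c=save("scene","pics/s4.png"); 
a=cv2.imread("pics/w4.png");b=cv2.imread("pics/s4.png")
b=cv2.resize(b[240:315,340:440],(560,420),interpolation=cv2.INTER_CUBIC)
cv2.imwrite("pics/c4.png",cv2.resize(np.hstack([a,b]),(800,300)))
for cam in("scene","wrist"): print([(np.round(d["xyz"],4),round(d["p"],2)) for d in bot.place_of("stage",cam)[:1]])
```

```text
[(array([ 0.4493, -0.2404,  0.0174]), 0.89)]
[(array([ 0.4429, -0.2404,  0.0089]), 0.8)]
```

View pics/c4.png

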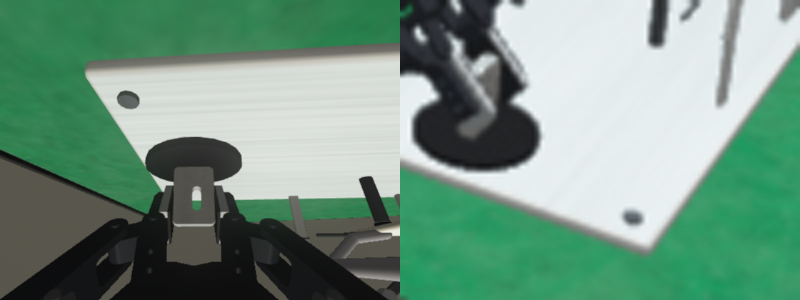

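The plate bottom sits centred on the stage: plate column 194 against stage centre 194 in the left view. Contact force is about 3 N, so I'll release.

Call:
{"api": "send_rows", "payload": {
  "motion": [
    [[0,0,0],[0,0,0],29],
    [[0,0,0],[0,0,0],31],
    [[0,0,0],[0,0,0],35],
    [[0,0,0],[0,0,0],42],
    [[0,0,0],[0,0,0],50],
    [[0,0,0],[0,0,0],55],
    [[0,0,0],[0,0,0],55]
  ],
  "force": 20
}}

```text
t: 12.12
ee_pos: [0.4441, -0.2521, 0.0328]
tcp_rot: [0.733, 0.562, -0.304, 0.233]
ft_force: [0.1, -0.6, 0.2]
opening: 0.0553
finger_force: 0.0
```

Run:
```python
from h import *
c,T=wrist("pics/w5.png")
print([(np.round(d["xyz"],4),round(d["p"],2)) for d in bot.place_of("plate_mid","wrist")[:1]])
cv2.imwrite("pics/w5c.png",cv2.imread("pics/w5.png")[150:420,130:430])
```

```text
[(array([ 0.4516, -0.2391,  0.0367]), 0.74)]
```

View pics/w5c.png

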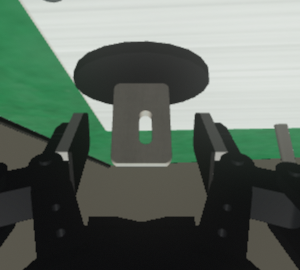

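The plate stands free on the stage, with both fingers clear of it. Next I'll retreat along the tool axis, then rise.

Call:
{"api": "send_rows", "payload": {
  "motion": [
    [[0,0,-20],[0,0,0],55],
    [[0,0,-50],[0,0,0],55],
    [[0,0,-95],[0,0,0],55],
    [[-30,0,-125],[0,0,0],55],
    [[-60,0,-155],[0,0,0],55],
    [[-80,0,-175],[0,0,0],55],
    [[-80,0,-175],[0,0,0],40],
    [[-80,0,-175],[0,0,0],32]
  ]
}}

```text
t: 13.22
ee_pos: [0.4612, -0.1872, 0.2124]
tcp_rot: [0.733, 0.562, -0.304, 0.232]
ft_force: [0.1, 0.5, -0.8]
opening: 0.0323
finger_force: 0.0
```

Run:
```python
from h import *
for cam in ("scene","top"):
    save(cam,f"pics/{cam}6.png")
    for n in ["plate_mid","plate","stage","bar","hinge"]:
        print(cam,n,[(np.round(d["xyz"],4),round(d["p"],2)) for d in bot.place_of(n,cam)[:1]])
goto([.541,-.257,.080+.07],tool(-10,0))
```

```text
scene plate_mid [(array([ 0.4555, -0.2361,  0.0401]), 0.72)]
scene plate [(array([ 0.4452, -0.2381,  0.0362]), 0.57)]
scene stage [(array([ 0.4468, -0.2397,  0.0172]), 0.68)]
scene bar [(array([ 0.5398, -0.2537,  0.0814]), 0.75)]
scene hinge [(array([ 0.6729, -0.2779,  0.057 ]), 0.98)]
top plate_mid [(array([ 0.4496, -0.2384,  0.0385]), 0.53)]
top plate [(array([ 0.4456, -0.2437,  0.0424]), 0.55)]
top stage [(array([ 0.4493, -0.242 ,  0.0183]), 0.88)]
top bar [(array([ 0.5413, -0.2607,  0.0791]), 0.88)]
top hinge [(array([ 0.6729, -0.2827,  0.0534]), 0.71)]
t 13.825 shift [24.7 94.8 90.8] rv [-0.035  0.785 -0.083] target [ 0.541 -0.257  0.131]
```

Call:
{"api": "send_rows", "payload": {
  "motion": [
    [[25,95,91],[-0.035,0.785,-0.083],32],
    [[25,95,91],[-0.035,0.785,-0.083],32],
    [[25,95,91],[-0.035,0.785,-0.083],32],
    [[25,95,91],[-0.035,0.785,-0.083],32],
    [[25,95,91],[-0.035,0.785,-0.083],32],
    [[25,95,91],[-0.035,0.785,-0.083],32],
    [[25,95,91],[-0.035,0.785,-0.083],32],
    [[25,95,91],[-0.035,0.785,-0.083],32]
  ]
}}

```text
t: 14.82
ee_pos: [0.5413, -0.2559, 0.1309]
tcp_rot: [0.766, 0.643, 0.0, -0.0]
ft_force: [-0.1, -0.4, 0.5]
opening: 0.032
finger_force: 0.0
```

Run:
```python
from h import *
c,T=wrist("pics/w7.png")
for n in ["bar","index_tip","flap_pointer","plate_mid","hinge"]:
    print(n,[(np.round(d["xyz"],4),round(d["p"],2)) for d in bot.place_of(n,"wrist")[:1]])
goto([.541,-.257,.080],tool(-10,0))
```

```text
bar [(array([ 0.5392, -0.2602,  0.0764]), 0.75)]
index_tip []
flap_pointer [(array([ 0.5392, -0.3308,  0.0562]), 0.91)]
plate_mid [(array([ 0.4501, -0.2439,  0.0364]), 0.76)]
hinge []
t 15.125 shift [-0.5 -0.3 69.8] rv [ 0.    -0.     0.001] target [ 0.541 -0.257  0.061]
```

View pics/w7.png

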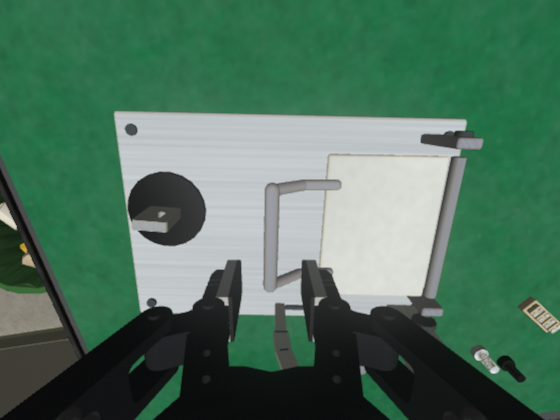

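Run:
```python
from h import *
c,T=wrist()
for q in [(271,187),(270,290),(271,238)]: print(px2w(c,T,*q,.082))
```

```text
[ 0.54736302 -0.21943169  0.082     ]
[ 0.53323592 -0.29562795  0.082     ]
[ 0.541113   -0.25503083  0.082     ]
```

Call:
{"api": "send_rows", "payload": {
  "motion": [
    [[0,0,35],[0,0,0],32],
    [[0,0,60],[0,0,0],32],
    [[0,0,70],[0,0,0],32],
    [[0,0,70],[0,0,0],32],
    [[0,0,70],[0,0,0],20],
    [[0,0,70],[0,0,0],5],
    [[0,0,70],[0,0,0],5],
    [[0,0,70],[0,0,0],5],
    [[0,0,70],[0,0,0],5],
    [[0,0,70],[0,0,0],5]
  ],
  "force": 30
}}

```text
t: 16.42
ee_pos: [0.5409, -0.2572, 0.0622]
tcp_rot: [0.766, 0.643, 0.0, 0.0]
ft_force: [-4.4, 0.5, 6.6]
opening: 0.009
finger_force: 29.4
```

Run:
```python
from h import *
s=bot.get_state(); Rm=R.from_quat(s["tcp_rot"]).as_matrix()
print(s["ft_force"])
f=lambda th:(-.135*np.cos(th)+.025*np.sin(th),.135*np.sin(th)+.025*np.cos(th))
x0,z0=f(0)
for th in np.arange(.1,.71,.1):
    x,z=f(th); print(round(th,2),"tool y",round((x-x0)*1000,1),"tool z",round(-(z-z0)*1000,1))
```

```text
[-4.40794083  0.51269775  6.6309382 ]
0.1 tool y 3.2 tool z -13.4
0.2 tool y 7.7 tool z -26.3
0.3 tool y 13.4 tool z -38.8
0.4 tool y 20.4 tool z -50.6
0.5 tool y 28.5 tool z -61.7
0.6 tool y 37.7 tool z -71.9
0.7 tool y 47.9 tool z -81.1
```

Call:
{"api": "send_rows", "payload": {
  "motion": [
    [[0,1.4,-6.8],[0,0,0],5],
    [[0,3.2,-13.4],[0,0,0],5],
    [[0,5.3,-20],[0,0,0],5],
    [[0,7.7,-26.3],[0,0,0],5],
    [[0,10.4,-32.6],[0,0,0],5],
    [[0,13.4,-38.8],[0,0,0],5],
    [[0,16.8,-44.8],[0,0,0],5],
    [[0,20.4,-50.6],[0,0,0],5],
    [[0,24.3,-56.2],[0,0,0],5],
    [[0,28.5,-61.7],[0,0,0],5],
    [[0,28.5,-61.7],[0,0,0],5],
    [[0,28.5,-61.7],[0,0,0],5]
  ]
}}

```text
t: 17.92
ee_pos: [0.567, -0.2622, 0.1235]
tcp_rot: [0.766, 0.642, -0.002, -0.001]
ft_force: [-9.0, -1.7, 4.6]
opening: 0.0089
finger_force: 29.3
```

Run:
```python
from h import *
print(bot.get_state()["ft_force"])
for cam in ("scene","top","wrist"):
    c=save(cam,f"pics/{cam}8.png")
    for n in ["flap_pointer","index_tip","bar","plate_mid"]:
        print(cam,n,[(np.round(d["xyz"],4),round(d["p"],2)) for d in bot.place_of(n,cam)[:1]])
b=cv2.imread("pics/scene8.png"); cv2.imwrite("pics/s8.png",cv2.resize(b[150:300,340:540],(800,600),interpolation=cv2.INTER_CUBIC))
```

```text
[-9.04104301 -1.67773984  4.61280299]
scene flap_pointer [(array([ 0.555 , -0.3335,  0.112 ]), 0.6)]
scene index_tip [(array([ 0.5564, -0.3479,  0.123 ]), 0.5)]
scene bar [(array([ 0.5677, -0.26  ,  0.141 ]), 0.96)]
scene plate_mid [(array([ 0.4505, -0.2354,  0.0408]), 0.72)]
top flap_pointer []
top index_tip []
top bar [(array([ 0.5677, -0.2637,  0.1411]), 0.83)]
top plate_mid [(array([ 0.4449, -0.2395,  0.0358]), 0.53)]
wrist flap_pointer [(array([ 0.554 , -0.3335,  0.1125]), 0.91)]
wrist index_tip []
wrist bar [(array([ 0.5644, -0.266 ,  0.135 ]), 0.81)]
wrist plate_mid [(array([ 0.4519, -0.2427,  0.0391]), 0.95)]
```

View pics/s8.png

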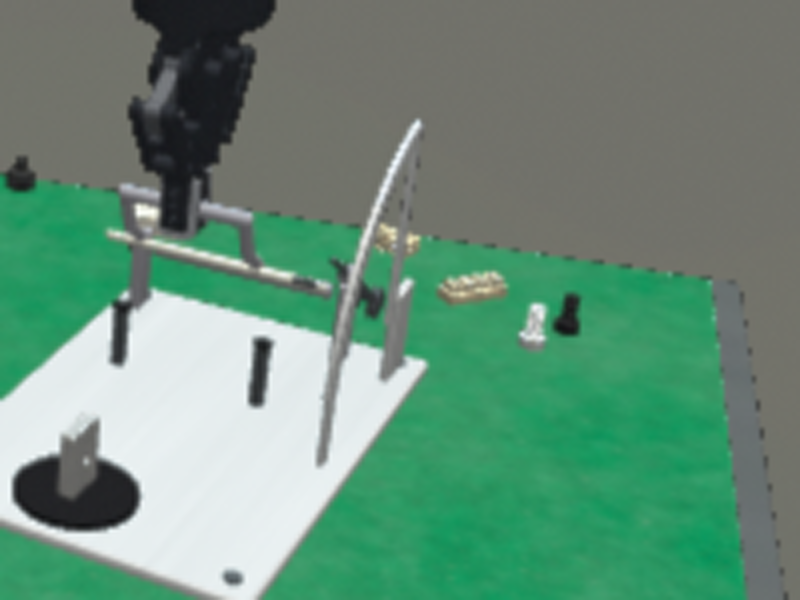

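The scene crop shows the plate standing on the stage at (80,455) and the flap about half raised. The pointer is near (330,285), and the index arm is hidden behind the quadrant. I'll raise further and average the tip detections.

Call:
{"api": "send_rows", "payload": {
  "motion": [
    [[0,2.5,-3],[0,0,0],5],
    [[0,5,-6],[0,0,0],5],
    [[0,7,-8.5],[0,0,0],5],
    [[0,9,-11.2],[0,0,0],5],
    [[0,9,-11.2],[0,0,0],5],
    [[0,9,-11.2],[0,0,0],5]
  ]
}}

```text
t: 19.42
ee_pos: [0.5764, -0.2641, 0.1351]
tcp_rot: [0.766, 0.642, -0.001, -0.0]
ft_force: [-7.7, -1.3, 4.8]
opening: 0.0088
finger_force: 29.4
```

Run:
```python
from h import *
s=bot.get_state();print(s["t"],s["ft_force"],s["ee_pos"])
acc={}
for k in range(8):
  for cam in ("scene","top","wrist"):
    c=save(cam,f"pics/{cam}9.png")
    for n in ["flap_pointer","index_tip"]:
        for d in bot.place_of(n,cam)[:1]:
            if d["p"]>.3: acc.setdefault((n,cam),[]).append(d["xyz"])
for k,v in acc.items(): print(k,len(v),np.round(np.median(v,0),4),np.round(np.std(v,0),4))
b=cv2.imread("pics/scene9.png"); b=cv2.resize(b[190:250,400:480],(560,420),interpolation=cv2.INTER_CUBIC)
cv2.imwrite("pics/c9.png",cv2.resize(np.hstack([cv2.imread("pics/wrist9.png"),b]),(800,300)))
```

```text
19.425 [-7.72434991 -1.3213994   4.80576909] [ 0.57638322 -0.26411804  0.13506665]
('flap_pointer', 'scene') 8 [ 0.5626 -0.3336  0.1221] [0.0013 0.0019 0.0013]
('index_tip', 'scene') 8 [ 0.5563 -0.3482  0.1232] [0.0011 0.0012 0.0012]
('flap_pointer', 'wrist') 8 [ 0.5599 -0.3347  0.1236] [0.0008 0.0004 0.002 ]
('index_tip', 'top') 1 [ 0.4481 -0.2414  0.0155] [0. 0. 0.]
('flap_pointer', 'top') 2 [ 0.5128 -0.2514  0.0181] [0.0665 0.007  0.0222]
('index_tip', 'wrist') 1 [ 0.5599 -0.3366  0.1243] [0. 0. 0.]
```

View pics/c9.png

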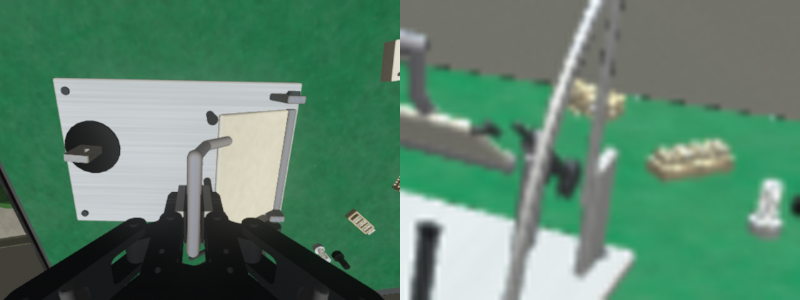

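The left view shows the plate still standing on the stage at (85,152) and the bar held at (193,205). Pointer and index agree to about 1–2 mm, so I'll nudge slightly, since the index is at least 0.6, and hand in.

Call:
{"api": "send_rows", "payload": {
  "motion": [
    [[0,0.7,-1],[0,0,0],5],
    [[0,0.7,-1],[0,0,0],5],
    [[0,0.7,-1],[0,0,0],5],
    [[0,0.7,-1],[0,0,0],5],
    [[0,0.7,-1],[0,0,0],5]
  ]
}}

```text
t: 23.65
ee_pos: [0.5773, -0.2643, 0.136]
tcp_rot: [0.766, 0.642, -0.001, -0.0]
ft_force: [-7.5, -2.0, 5.0]
opening: 0.0088
finger_force: 29.3
```

Run:
```python
from h import *
acc={}
for k in range(5):
    save("scene","pics/s10.png")
    for n in ["flap_pointer","index_tip","plate_mid"]:
        for d in bot.place_of(n,"scene")[:1]: acc.setdefault(n,[]).append(d["xyz"])
m={k:np.median(v,0) for k,v in acc.items()}; print(m)
d=m["flap_pointer"]-m["index_tip"]; a=np.radians(-10.1); fx=d[0]*np.cos(a)+d[1]*np.sin(a)
print("pointer ahead of index (mm)",1000*(fx*np.sin(.61)+d[2]*np.cos(.61)), bot.get_state()["ft_force"],bot.get_state()["finger_force"])
```

```text
{'flap_pointer': array([ 0.5629, -0.3328,  0.1223]), 'index_tip': array([ 0.557  , -0.34965,  0.12505]), 'plate_mid': array([ 0.451  , -0.23595,  0.04155])}
pointer ahead of index (mm) -0.619274878372859 [-7.58877288 -2.62646885  4.41118634] 29.306341409683228
```

```bash
python3 -c "
from cell import bot; print(bot.hand_in())"
```

```text
the job is handed in; nothing more can be done
None
```

The plate is standing let go on a narrow edge in the middle of the stage, and the fingers are holding the flap with its pointer within about 1–2 mm of the index arm by camera estimate; the job is handed in, but the hand-in gave no verdict.

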